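# Set the driver's clutch collar to 8 and lock it

## Task

Turn the clicking clutch collar of the driver that is clamped nose up in the bench stand until its 8 sits at the black pointer. Then slide the locking bolt fully home towards the collar so that the setting cannot creep, and let go, leaving the other things on the bench where they are.

Things in the scene. Friction and masses are not known exactly. Their poses are not given: they have to be found in the camera images.
- stand: Bench stand, 200 x 150 mm, fixed to the bench; its aluminium top plate has its upper face 118 mm above the bench. It holds a grey and black power driver nose up. Origin on the bench, on the driver's vertical axis; z up. Its +x points from the bolt tab, past the collar, to the black pointer; the driver's grip and battery stick out under the plate to +x.
- collar_grip (a point): Black clutch collar, turning about the vertical axis. Point on the axis, 11 mm below the top of its fluted round grip (41 mm diameter, from 134 to 168 mm above the bench): grip it at this height from above, across the diameter. A 14 mm steel spindle stands on it, to 178 mm above the bench. The point turns with the collar; its x axis points at the number 0.
- pointer (a point): Tip of the fixed black pointer at the rim of the collar's skirt (flat disc below the grip, 74 mm diameter, top at 134 mm above the bench). White numbers 0 to 9 lie on the skirt, 30 degrees apart, rising anticlockwise seen from above (a gap of 90 degrees between 9 and 0); digits' feet point outwards. The number beside the pointer is the setting.
- collar (a joint): Turn of the collar in rad: setting n reads n x 0.5236 (8 reads 4.189); grows as the collar is turned clockwise seen from above. Stops at -0.2 and 4.92. A spring detent clicks every 0.5236 rad, takes about 0.15 N m to pass and draws the collar, once let go, into the nearest click. It starts near one of the settings 0 to 3.
- bolt_tab (a point): Upright tab of the locking bolt, dark steel: 12 mm wide across the sliding direction, 14 mm along it. Its top is 15 mm above this point, 153 mm above the bench. The bolt slides level along the stand's +x, towards the collar; pinch the tab from above by its width. Tab to collar axis: 78 mm with the bolt out, 64 mm fully home. About 1.5 N of friction; it stays where it is left.
- bolt (a joint): Travel of the locking bolt in m: 0 fully out, 0.014 fully home (hard stop). The round nose of the bolt enters a slot between hidden ribs under the skirt; between two clicks a rib blocks it at about 0.007. Starts out, at 0 to 0.003.
- socket: small steel socket, 22 mm wide, 26 mm tall, standing on a rear corner of the stand's top plate. Bystander: leave it where it is. Origin under its middle.
- screwdriver: screwdriver lying on the bench to the left of the stand. Bystander: leave it where it is. Origin under its middle.
- jar: glass jar with a steel lid, 60 mm wide, 75 mm tall, on the bench to the right of the stand. Bystander: leave it where it is. Origin under its middle.
- wrench: steel wrench lying flat on the bench. Bystander: leave it where it is. Origin under its middle.
- hammer: hammer with a wooden handle, lying on the bench. Bystander: leave it where it is. Origin under its middle.
- tape: roll of paper tape lying flat, 90 mm wide, 24 mm tall. Bystander: leave it where it is. Origin under its middle.
- offcut: plywood offcut 140 x 60 x 35 mm lying flat. Bystander: leave it where it is. Origin under its middle.
- mug: ceramic mug, 80 mm wide, 92 mm tall. Bystander: leave it where it is. Origin under its middle.

How it is judged:
By the outcome, as a careful person would: the job done as asked, in the order asked, and still so for the second after the job is handed in, with the robot touching nothing.
It also fails if it takes over 51 s, if anything falls off the work surface, if the arm or the gripper's body presses on something with over 40 N, if the wrist force passes 120 N, or if a joint passes its speed limit or range.

## Robot

A 6-joint arm with a two-finger parallel gripper is mounted at the origin on the work surface. World frame = base frame: x ahead of the robot, y to its left, z up, the work surface at z = 0. Lengths are in mm, angles in rad, forces in N, time in s.
With the tool pointing down it reaches from about 300 to 750 mm from the base axis. Payload 8.5 kg.
Tool frame: the origin (TCP) lies at the very end of the fingers, on their centre line; the grasp point (between the pads) lies 19 mm behind it; z points along the fingers, y is the direction in which the jaws open and shut (so a half turn about z gives the same grasp; the last joint's range is limited). The gripper opens to 85 mm and grips with 20 to 120 N. Pads are 22 mm wide; open, the fingers measure 114 mm over their backs; the gripper's body (76 mm by 85 mm) begins 54 mm behind the grasp point. The pads swing forward as they close: fully open they stand 13 mm farther back than shut.
Start: joints at [-0.215, 0.381, 1.297, -0, 1.464, -0.215], TCP at [549.982, 0.002, 231.322] pointing down, gripper open.
Joint ranges: [-3.11, 3.11], [-0.89, 2.33], [0.22, 2.48], [-1.42, 4.56], [0.17, 2.85], [-2.88, 2.88]. Speed limits (rad/s): [2.39, 2.39, 3.14, 3.14, 3.14, 3.14].

## Interface

Orientations are given as a unit quaternion [x, y, z, w].
In Python, from bench import ctrl gives the robot as it stands.
- The arm moves only by the shell command python3 -m crank 'ROWS' [OPENING]. ROWS is JSON, a list of rows, each an object with "travel": the shift along the tool's x, y, z in cm, a list of three; "turn": the turn about the tool's z in degrees. In form: [{"travel": [dx, dy, dz], "turn": turn}, ...]. A call has 1 to 12 rows; each row shifts and turns the commanded pose from where the row before left it, along the tool's axes as they then stand; what a row does not reach is not made up. A row lasts 1/10 s, in which the tool goes at most 50 mm and 8.59 degrees, less where a joint would pass 70% of its speed; a pose out of reach is approached as far as the arm can. A call with a gripper value outside its range is refused whole. OPENING is the opening, from -1 (shut) to 1 (fully open), set as the call begins (- or left out, the last holds). The fingers move at their own pace and stop on an object; the grip force is fixed at half the most. Time passes only in rows, so rows that do not move let the fingers close. It gives the time, the measured TCP pose, the force and the opening at its end, in the units of the state.
- ctrl.get_state(): the state, without advancing time (a new reading comes with each control period).
- ctrl.get_image(name): name is "scene" or "side" or "wrist"; returns a dict with "frame" (480x640x3 uint8, red, green, blue), "camera_matrix" (3x3 intrinsics, pixels), "dist_coeffs" ([k1, k2, p1, p2, k3] as OpenCV has them; the pictures are not rectified), "rvec" (rotation vector, rad) and "tvec" (3), from world to camera coordinates, as OpenCV has them. Camera axes: x right, y down, z forward; pixel columns grow to the right and rows downward; lengths in mm; the calibration is good to about 2 mm. A picture is of the moment at which its call begins. There is no depth.
- ctrl.sign_off(): hands the job in, once; it reports no verdict.
The state is a dict: "clock": time; "q": joint angles; "joint_velocities": joint speeds; "joint_torque": joint torques, N m; "tcp_pos": TCP position; "tcp_rot": TCP orientation; "force": force on the tool from outside, world axes, zero at the start; "ft_torque": the same for the moment, N m; "width": finger opening in mm.
Only numpy, scipy, OpenCV 4.12 (cv2) and the standard library are available. Lean on these libraries where they do the work, as an engineer would, in place of code of your own. Each camera call takes 0.05 s, during which the arm holds its last target.

## Working session

There is one attempt and no reset: what is moved stays moved. The work goes in short steps, Python scripts to look and compute and a shell command to move; the robot and the scene stay as the last step left them, time stands still between calls to the robot, and variables do not carry over. Pictures are saved under pics/ and viewed, and the job is handed in when it is done.

```bash
ls; mkdir -p pics
cat > h.py <<'E'
import numpy as np, cv2, pickle
from bench import ctrl
def shot(name, tag):
    im=ctrl.get_image(name); pickle.dump(im,open(f'pics/{tag}.pkl','wb'))
    cv2.imwrite(f'pics/{tag}.png',im['frame'][:,:,::-1]); return im
def load(tag): return pickle.load(open(f'pics/{tag}.pkl','rb'))
def P(im):
    R=cv2.Rodrigues(np.array(im['rvec'],float))[0]; t=np.array(im['tvec'],float).ravel()
    return R,t,np.array(im['camera_matrix'],float),np.array(im['dist_coeffs'],float)
def ray(im,uv):
    R,t,K,d=P(im); n=cv2.undistortPoints(np.array([[uv]],float),K,d)[0,0]
    v=R.T@np.array([n[0],n[1],1]); return -R.T@t, v/np.linalg.norm(v)
def plane(im,uv,z):
    c,v=ray(im,uv); return c+v*(z-c[2])/v[2]
def tri(obs):
    A=np.zeros((3,3));b=np.zeros(3)
    for im,uv in obs:
        c,v=ray(im,uv);M=np.eye(3)-np.outer(v,v);A+=M;b+=M@c
    x=np.linalg.solve(A,b); return x,[np.linalg.norm((np.eye(3)-np.outer(ray(im,uv)[1],ray(im,uv)[1]))@(x-ray(im,uv)[0])) for im,uv in obs]
def proj(im,X):
    R,t,K,d=P(im); return cv2.projectPoints(np.array(X,float).reshape(-1,3),np.array(im['rvec'],float),t,K,d)[0].reshape(-1,2)
E
python3 - <<'E'
from h import *
for n in ('scene','side','wrist'): 
    im=shot(n,n+'0'); print(n,ray(im,(320,240)))
s=ctrl.get_state(); print(s['clock'],s['tcp_pos'],s['tcp_rot'],s['width'],s['force'])
E
```

```text
pics
scene (array([1416.05000505,   -8.55072915,  910.8579114 ]), array([-0.78553624, -0.00143124, -0.618814  ]))
side (array([ 167.99306196, 1257.28979855,  907.80245924]), array([ 0.19988168, -0.83683896, -0.50965465]))
wrist (array([550.2479084 ,  68.88015696, 373.40314032]), array([ 0.00359525, -0.27506245, -0.96141964]))
0.15 [5.49791995e+02 4.93227060e-02 2.30876321e+02] [ 7.07104791e-01  7.07108576e-01 -2.97771369e-04 -4.32784061e-04] 85.14215589496504 [ 0.03012107 -0.72986333 -0.06844601]
```

View pics/scene0.png

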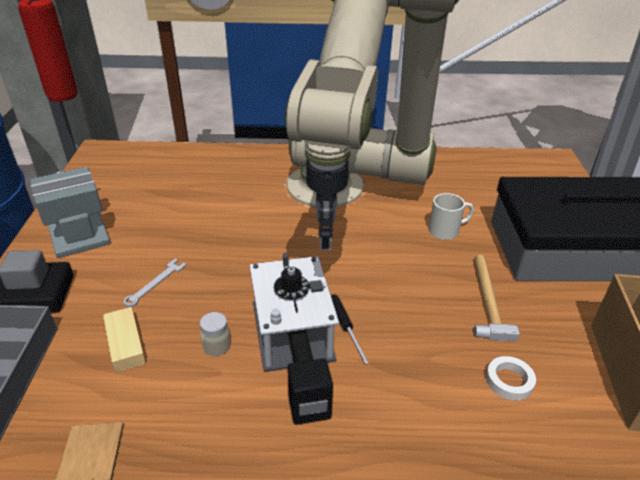

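View pics/side0.png

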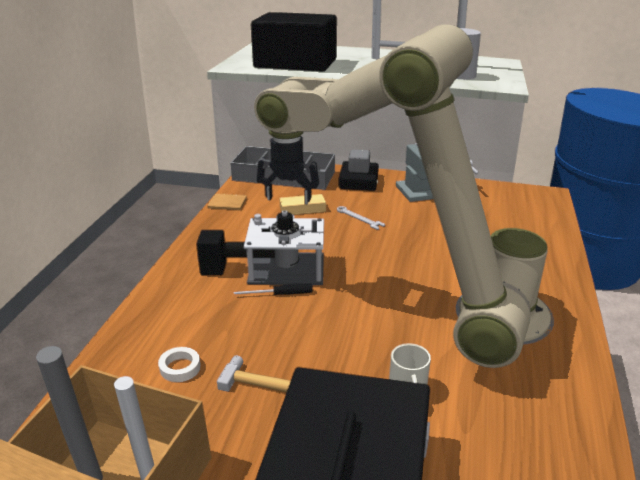

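View pics/wrist0.png

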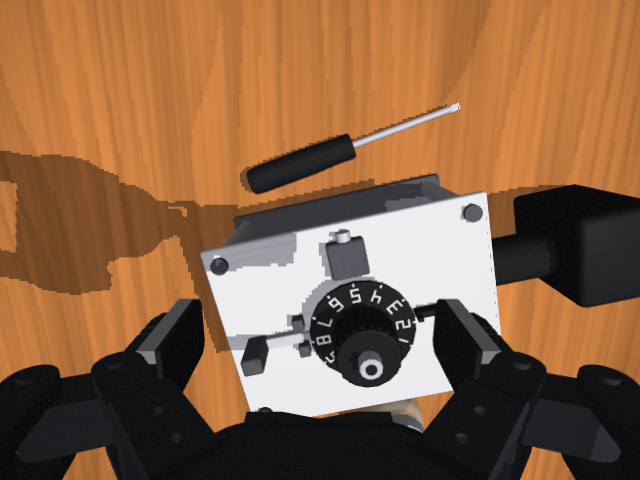

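Run:
```python
from h import *
for t,(x0,y0,x1,y1),k in (('wrist0',(200,220,500,420),2.6),('scene0',(235,240,355,350),6),('side0',(235,195,340,290),7)):
    f=load(t)['frame'][y0:y1,x0:x1,::-1]; cv2.imwrite(f'pics/{t}c.png',cv2.resize(f,None,fx=k,fy=k,interpolation=cv2.INTER_CUBIC)[:600,:800])
```

```text
(no output)
```

View pics/wrist0c.png

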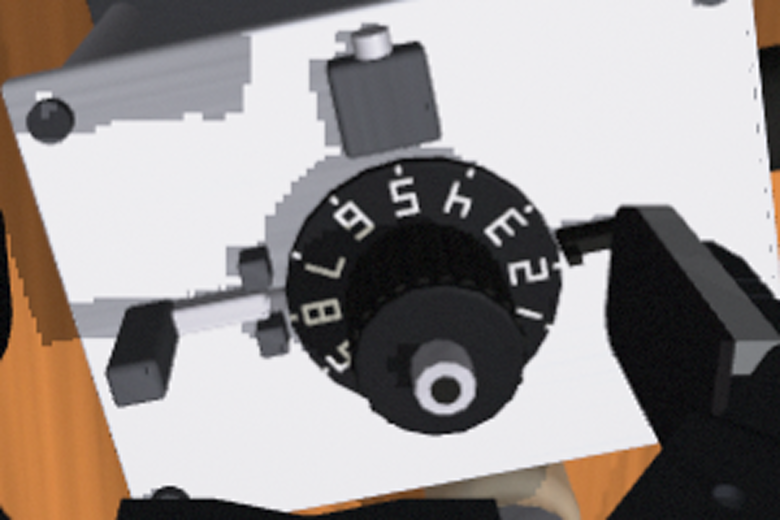

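View pics/scene0c.png

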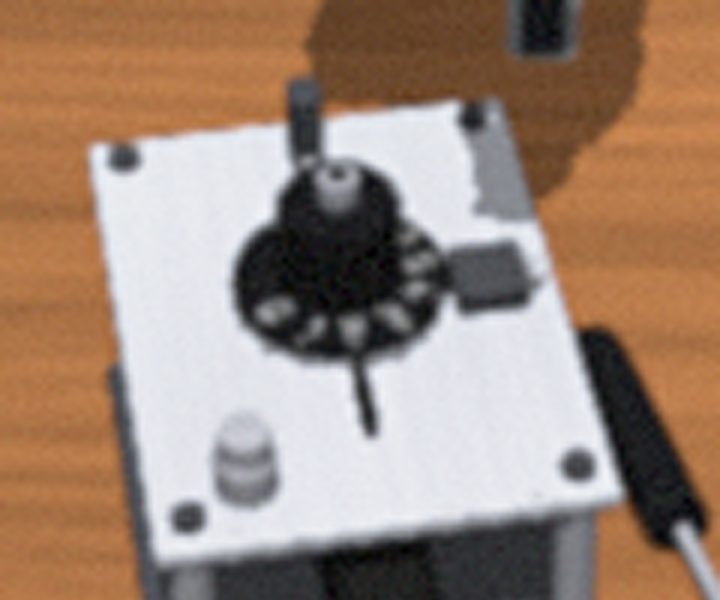

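View pics/side0c.png

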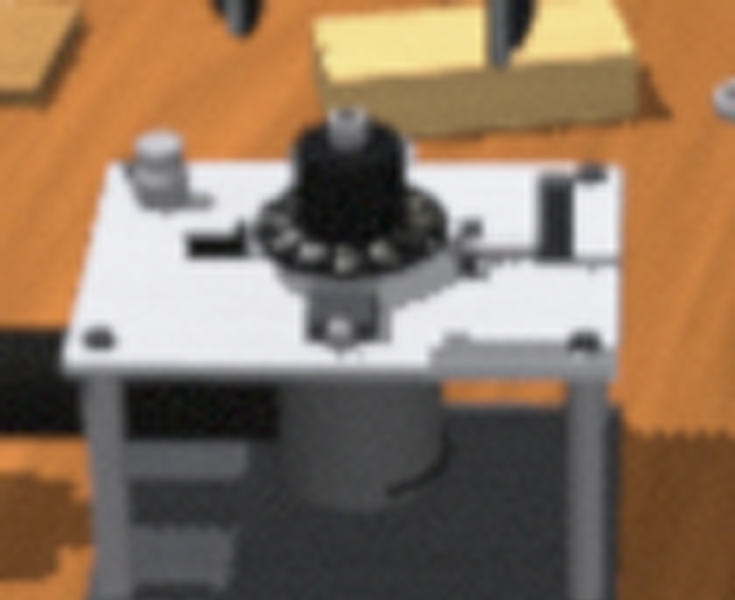

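Run:
```python
from h import *
w,s,d=load('wrist0'),load('scene0'),load('side0')
np.set_printoptions(precision=1,suppress=True)
a=lambda x,y:(200+x/2.6,220+y/2.6)
S=lambda x,y:(235+x/6,240+y/6)
D=lambda x,y:(235+x/7,195+y/7)
for o in ([(w,a(445,388)),(s,S(337,172)),(d,D(346,113))],[(w,a(445,388)),(s,S(337,172))],[(w,a(445,388)),(d,D(346,113))],[(w,a(137,385)),(s,S(305,83)),(d,D(555,178))],
 [(w,a(370,50)),(s,S(515,245)),(d,D(345,300))]):
    print(*tri(o))
# skirt ellipse fit at z=134 from the wrist image: rim points
pts=[plane(w,a(*p),134)[:2] for p in ((288,290),(335,203),(400,165),(470,165),(528,205),(562,265),(548,328))]
pts=np.array(pts); A=np.c_[2*pts,np.ones(len(pts))]; c=np.linalg.lstsq(A,(pts**2).sum(1),rcond=None)[0]
print('skirt c',c[:2],np.sqrt(c[2]+c[:2]@c[:2]))
print('pointer tip',plane(w,a(562,248),134),plane(w,a(610,232),134),'tick2',plane(w,a(556,265),134), 'tick8',plane(w,a(290,318),134))
for z in (126,134,153): print('tab',[plane(w,a(*p),z)[:2] for p in ((107,372),(155,364),(160,397),(115,406))])
```

```text
[579.  -65.5 176.8] [np.float64(1.9232612738426877), np.float64(1.0422867963044862), np.float64(1.6893987565655497)]
[580.4 -65.  178.9] [np.float64(0.5926219789010547), np.float64(0.5926219789010143)]
[580.2 -68.7 173.3] [np.float64(1.325171336753585), np.float64(1.3251713367532538)]
[504.2 -81.7 151. ] [np.float64(2.762085383547431), np.float64(2.0019775994098334), np.float64(2.1682655704882565)]
[563.4  -3.6 132.5] [np.float64(4.538266552533457), np.float64(3.117352651982673), np.float64(1.9630027242164787)]
skirt c [581.3 -64.7] 35.76064964587516
pointer tip [616.6 -53.  134. ] [628.9 -48.4 134. ] tick2 [615.4 -57.9 134. ] tick8 [545.3 -73.5 134. ]
tab [array([493.6, -95.5]), array([507.2, -92.9]), array([ 508.2, -103.6]), array([ 495.3, -106.6])]
tab [array([495.5, -90.2]), array([508.6, -87.7]), array([509.6, -98. ]), array([ 497.1, -100.9])]
tab [array([499.8, -77.6]), array([511.9, -75.2]), array([512.8, -84.8]), array([501.3, -87.4])]
```

```bash
python3 -m crank '[{"travel":[-3.2,1.5,0],"turn":0},{"travel":[-3.3,1.5,0],"turn":0},{"travel":[0,0,0],"turn":-8.5},{"travel":[0,0,0],"turn":-8.5},{"travel":[0,0,0],"turn":-8.5},{"travel":[0,0,0],"turn":-8.5},{"travel":[0,0,0],"turn":-8.5},{"travel":[0,0,0],"turn":-8.5}]' 1
python3 -m crank '[{"travel":[0,0,0],"turn":-8.5},{"travel":[0,0,0],"turn":-8.5},{"travel":[0,0,0],"turn":-8.5},{"travel":[0,0,0],"turn":-8.5},{"travel":[0,0,0],"turn":-8.5},{"travel":[0,0,0],"turn":-8.5},{"travel":[0,0,0],"turn":0},{"travel":[0,0,0],"turn":0}]'
python3 - <<'E'
from h import *
shot('wrist','wrist1');shot('scene','scene1');shot('side','side1')
s=ctrl.get_state(); print(s['clock'],s['q'],s['tcp_pos'],s['force'])
E
```

```text
clock: 0.95
tcp_pos: [579.9, -65.0, 231.0]
tcp_rot: [0.331, 0.944, -0.0, -0.0]
force: [1.0, -0.3, -0.1]
width: 85.5
clock: 1.75
tcp_pos: [579.9, -65.0, 231.1]
tcp_rot: [-0.103, 0.995, 0.0, -0.0]
force: [0.7, 0.1, -0.3]
width: 85.4
1.9 [-3.14336293e-01  4.40293964e-01  1.20031955e+00 -2.61479571e-05
  1.50113814e+00 -2.09222360e+00] [579.95218911 -65.00454494 231.25380564] [-0.0041669   0.30157438  1.01343274]
```

View pics/wrist1.png

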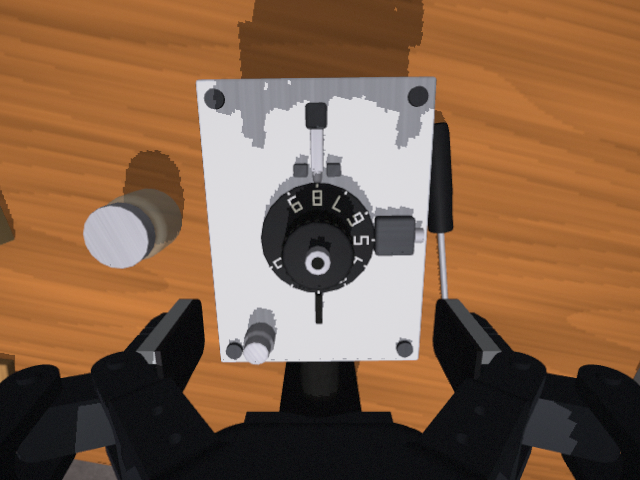

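Run:
```python
from h import *
np.set_printoptions(precision=1,suppress=True)
w0,w,s,d=load('wrist0'),load('wrist1'),load('scene1'),load('side1')
for t,(x0,y0,x1,y1),k in (('wrist1',(240,80,440,300),2.7),):
    f=load(t)['frame'][y0:y1,x0:x1,::-1]; cv2.imwrite(f'pics/{t}c.png',cv2.resize(f,None,fx=k,fy=k,interpolation=cv2.INTER_CUBIC)[:600,:800])
print('spindle',*tri([(w0,(371.2,369.2)),(w,(318,262))]), plane(w0,(371.2,369.2),178),plane(w,(318,262),178))
print(tri([(w0,(371.2,369.2)),(w,(318,262)),(s,(291.2,268.7))]))
f=w['frame'].astype(int)
m=((f.max(2)<80)).astype(np.uint8); 
n,l,st,c=cv2.connectedComponentsWithStats(m[90:135,295:340].copy())
print(st+np.array([295,90,0,0,0]),c+np.array([295,90]))
```

```text
spindle [580.4 -64.8 178. ] [np.float64(0.33904177689161197), np.float64(0.3390417768917255)] [580.8 -65.  178. ] [580.1 -64.7 178. ]
(array([580.2, -64.9, 178.7]), [np.float64(0.6159040790345337), np.float64(0.3611079354234419), np.float64(0.5959371042952717)])
[[ 295   90   45   45 1515]
 [ 305  103   22   26  510]] [[317.5 110.9]
 [315.6 115.1]]
```

View pics/wrist1c.png

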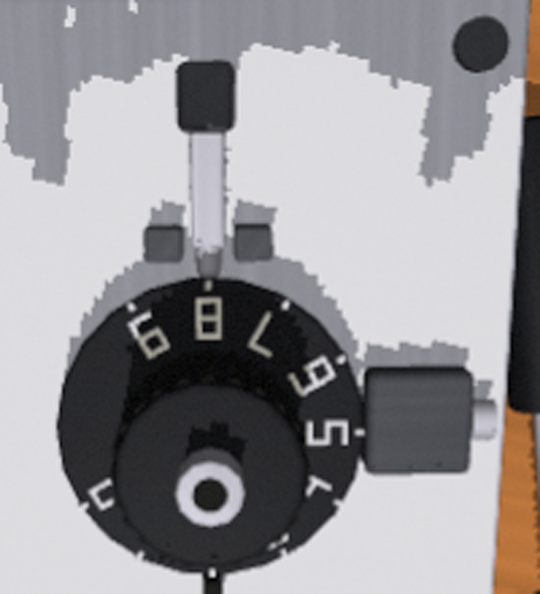

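```bash
python3 -m crank '[{"travel":[0,0,2.5],"turn":0},{"travel":[0,0,2.5],"turn":0},{"travel":[0,0,2.2],"turn":0},{"travel":[0,0,1.5],"turn":0},{"travel":[0,0,0.7],"turn":0},{"travel":[0,0,0],"turn":0},{"travel":[0,0,0],"turn":0}]' 0.6
python3 -m crank '[{"travel":[0,0,0],"turn":0},{"travel":[0,0,0],"turn":0},{"travel":[0,0,0],"turn":0},{"travel":[0,0,0],"turn":0},{"travel":[0,0,0],"turn":0},{"travel":[0,0,0],"turn":0},{"travel":[0,0,0],"turn":0},{"travel":[0,0,0],"turn":0}]' -1
python3 - <<'E'
from h import *
shot('wrist','wrist2');shot('side','side2')
f=load('side2')['frame'][150:290,200:380,::-1]; cv2.imwrite('pics/side2c.png',cv2.resize(f,None,fx=4,fy=4,interpolation=cv2.INTER_CUBIC))
s=ctrl.get_state(); print(s['clock'],s['q'],s['tcp_pos'],s['force'],s['ft_torque'],s['width'])
E
```

```text
clock: 2.6
tcp_pos: [580.4, -65.2, 138.1]
tcp_rot: [-0.104, 0.995, -0.0, 0.001]
force: [0.2, -0.5, 0.4]
width: 68.5
clock: 3.4
tcp_pos: [580.4, -65.4, 138.4]
tcp_rot: [-0.104, 0.995, -0.001, 0.001]
force: [-0.9, -1.4, 5.6]
width: 39.5
3.5 [-3.14574173e-01  5.18191866e-01  1.34840142e+00 -4.73994284e-04
  1.27301617e+00 -2.09449582e+00] [580.32853546 -65.38563374 138.40226999] [-1.06101138 -0.92133863  6.07327153] [-0.18954156  0.19530574  0.01770563] 39.35915273955949
```

View pics/side2c.png

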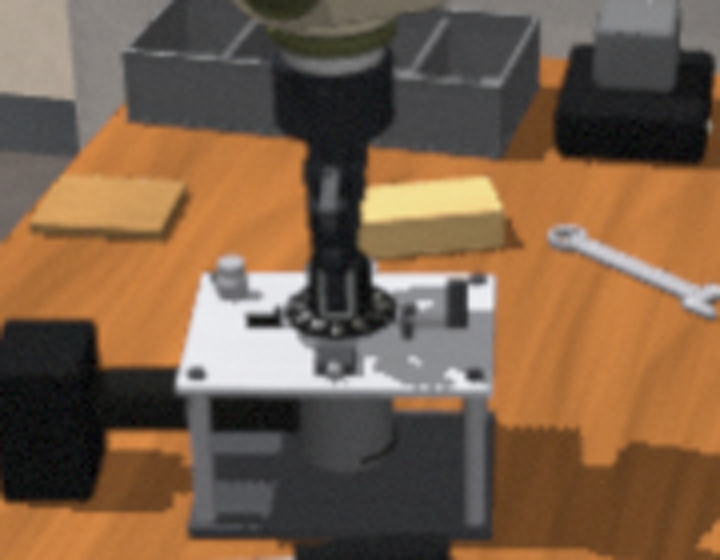

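View pics/wrist2.png

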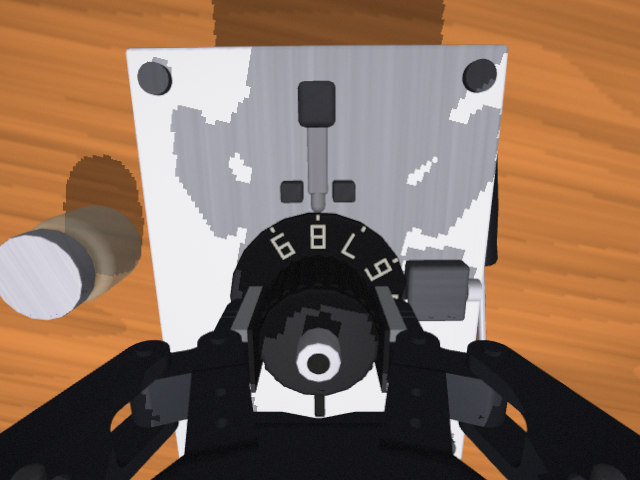

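```bash
python3 -m crank '[{"travel":[0,0,0],"turn":2},{"travel":[0,0,0],"turn":4},{"travel":[0,0,0],"turn":6},{"travel":[0,0,0],"turn":6},{"travel":[0,0,0],"turn":6},{"travel":[0,0,0],"turn":6},{"travel":[0,0,0],"turn":6},{"travel":[0,0,0],"turn":6},{"travel":[0,0,0],"turn":6},{"travel":[0,0,0],"turn":6},{"travel":[0,0,0],"turn":6},{"travel":[0,0,0],"turn":0}]'
python3 - <<'E'
from h import *
shot('wrist','wrist3')
s=ctrl.get_state(); print(s['clock'],s['q'][5],s['tcp_pos'],s['force'],s['ft_torque'],s['width'])
E
```

```text
clock: 4.7
tcp_pos: [580.3, -65.4, 138.4]
tcp_rot: [0.408, 0.913, -0.0, 0.001]
force: [-1.8, -1.7, 5.5]
width: 39.3
4.75 -1.0465717958003073 [580.31620881 -65.44150464 138.40175812] [-1.35375186 -1.67323837  6.75851394] [-0.32294378  0.29010984 -0.01592009] 39.43533206327101
```

View pics/wrist3.png

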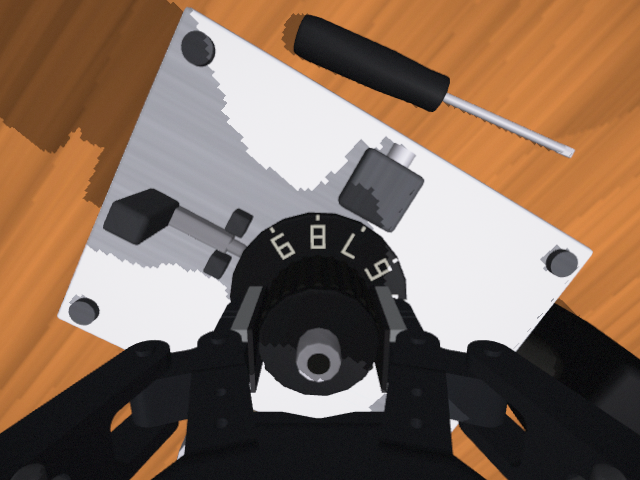

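The collar turns with the gripper with no slip: the 8 has stayed at pixel (318,237). That is 60° done, with 120° to go.

```bash
python3 -m crank '[{"travel":[0,0,0],"turn":6},{"travel":[0,0,0],"turn":6},{"travel":[0,0,0],"turn":6},{"travel":[0,0,0],"turn":6},{"travel":[0,0,0],"turn":6},{"travel":[0,0,0],"turn":6},{"travel":[0,0,0],"turn":6},{"travel":[0,0,0],"turn":6},{"travel":[0,0,0],"turn":6},{"travel":[0,0,0],"turn":6},{"travel":[0,0,0],"turn":6},{"travel":[0,0,0],"turn":6}]'
python3 -m crank '[{"travel":[0,0,0],"turn":6},{"travel":[0,0,0],"turn":6},{"travel":[0,0,0],"turn":6},{"travel":[0,0,0],"turn":6},{"travel":[0,0,0],"turn":6},{"travel":[0,0,0],"turn":6},{"travel":[0,0,0],"turn":5},{"travel":[0,0,0],"turn":4},{"travel":[0,0,0],"turn":2},{"travel":[0,0,0],"turn":1},{"travel":[0,0,0],"turn":0},{"travel":[0,0,0],"turn":0}]'
python3 - <<'E'
from h import *
shot('wrist','wrist4');shot('scene','scene4')
f=load('scene4')['frame'][240:350,235:355,::-1]; cv2.imwrite('pics/scene4c.png',cv2.resize(f,None,fx=5,fy=5,interpolation=cv2.INTER_CUBIC))
s=ctrl.get_state(); print(s['clock'],s['q'][5],s['tcp_pos'],s['force'],s['ft_torque'],s['width'])
E
```

```text
clock: 5.95
tcp_pos: [580.2, -65.4, 138.4]
tcp_rot: [0.867, 0.498, 0.0, 0.001]
force: [-1.7, -2.7, 6.0]
width: 39.4
clock: 7.15
tcp_pos: [580.2, -65.4, 138.4]
tcp_rot: [0.995, 0.104, 0.001, 0.001]
force: [-1.3, -1.8, 6.3]
width: 39.3
7.25 1.0471782183944227 [580.22369234 -65.35491697 138.39369103] [-1.21385574 -1.75504197  7.53978072] [-0.11719608  0.35449942 -0.0174773 ] 40.03421097933246
```

View pics/wrist4.png

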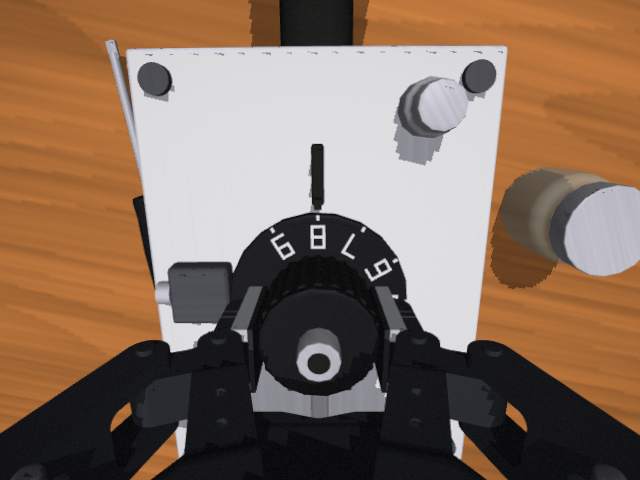

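View pics/scene4c.png

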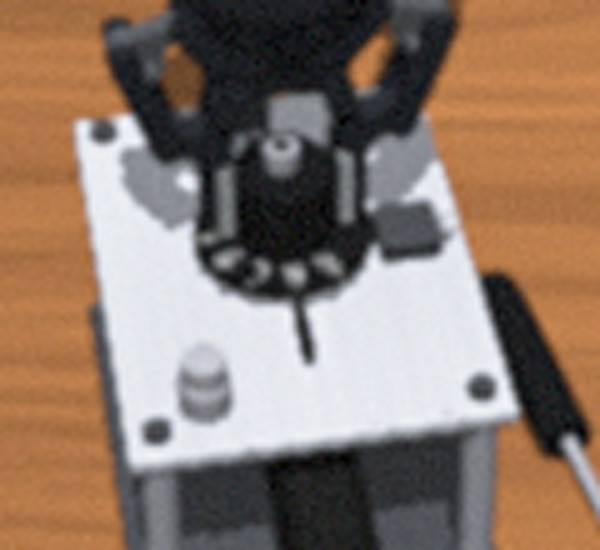

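```bash
python3 -m crank '[{"travel":[0,0,0],"turn":0},{"travel":[0,0,0],"turn":0},{"travel":[0,0,0],"turn":0},{"travel":[0,0,0],"turn":0},{"travel":[0,0,-1.5],"turn":0},{"travel":[0,0,-2.5],"turn":0},{"travel":[0,0,-2.5],"turn":0},{"travel":[0,0,-2],"turn":0},{"travel":[0,0,0],"turn":0},{"travel":[0,0,0],"turn":0}]' 0.6
python3 - <<'E'
from h import *
np.set_printoptions(precision=1,suppress=True)
shot('wrist','wrist5');shot('scene','scene5');shot('side','side5')
s=ctrl.get_state(); print(s['clock'],s['tcp_pos'],s['force'],s['width'],s['tcp_rot'])
w0,w1,w2=load('wrist0'),load('wrist1'),load('wrist2')
f=w2['frame'].astype(int); m=(f.max(2)<80).astype(np.uint8)
n,l,st,c=cv2.connectedComponentsWithStats(m[75:130,285:350].copy()); print((st+np.array([285,75,0,0,0]))[1:],(c+[285,75])[1:])
# top face centres: w1 approx (316,115.5), w2 (317,104)
for h,p in ((w1,(315.8,115.5)),(w2,(317,104))): print([plane(h,p,z) for z in (148,153)])
print(tri([(w0,(252.7,368)),(w1,(315.8,115.5)),(w2,(317,104))]))
f=w2['frame'][70:140,270:370,::-1]; cv2.imwrite('pics/w2t.png',cv2.resize(f,None,fx=7,fy=7,interpolation=cv2.INTER_CUBIC))
E
```

```text
clock: 8.25
tcp_pos: [579.8, -64.9, 221.8]
tcp_rot: [0.995, 0.105, -0.0, -0.0]
force: [0.2, -0.1, -0.1]
width: 68.5
8.4 [579.6 -64.9 221. ] [ 0.8 -0.5  0.4] 68.62566191409319 [ 1.   0.1 -0.  -0. ]
[[ 298   81   37   47 1657]] [[316.1 103.5]]
[array([506.2, -81.4, 148. ]), array([506.4, -81.3, 153. ])]
[array([506.1, -81.1, 148. ]), array([506.4, -81. , 153. ])]
(array([506.6, -81.2, 152.9]), [np.float64(0.5084693455923445), np.float64(0.26380235883572356), np.float64(0.3145756523761739)])
```

View pics/w2t.png

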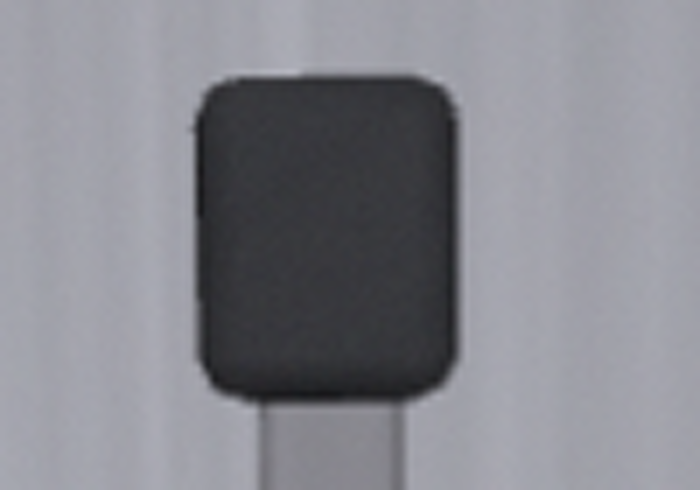

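View pics/wrist5.png

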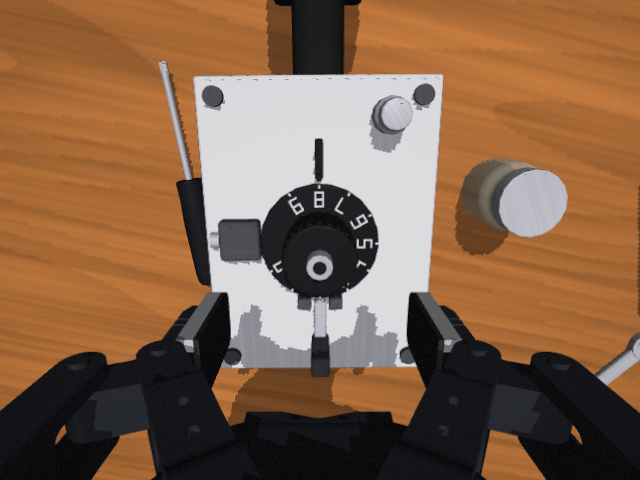

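```bash
python3 -m crank '[{"travel":[-2,0,0],"turn":0.4},{"travel":[-3,0.05,0],"turn":0},{"travel":[-2.5,0,0],"turn":0},{"travel":[0,0,0],"turn":0},{"travel":[0,0,2.5],"turn":0},{"travel":[0,0,2.5],"turn":0},{"travel":[0,0,2],"turn":0},{"travel":[0,0,1.5],"turn":0},{"travel":[0,0,0.8],"turn":0},{"travel":[0,0,0],"turn":0},{"travel":[0,0,0],"turn":0}]' 0
python3 - <<'E'
from h import *
shot('side','side6')
f=load('side6')['frame'][170:290,230:390,::-1]; cv2.imwrite('pics/side6c.png',cv2.resize(f,None,fx=5,fy=5,interpolation=cv2.INTER_CUBIC))
s=ctrl.get_state(); print(s['clock'],s['tcp_pos'],s['force'],s['width'],s['tcp_rot'])
E
```

```text
clock: 9.5
tcp_pos: [507.1, -80.8, 129.7]
tcp_rot: [0.995, 0.101, 0.0, 0.0]
force: [0.4, -0.1, 0.0]
width: 42.7
9.55 [507.15974762 -80.79557423 129.95077853] [0.52636413 1.00485385 0.77678714] 43.06214682987508 [9.94874399e-01 1.01116358e-01 5.75484262e-04 2.84642483e-04]
```

View pics/side6c.png

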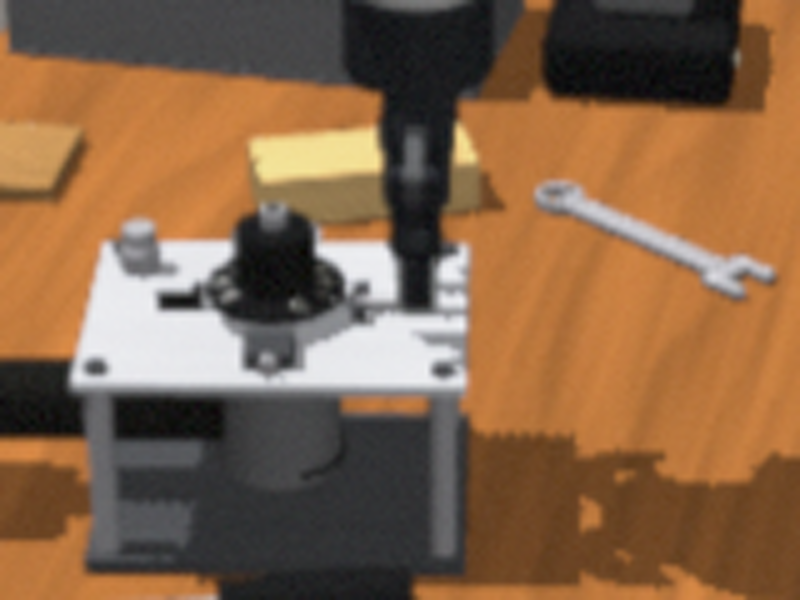

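```bash
python3 -m crank '[{"travel":[0,0,0.1],"turn":-0.7},{"travel":[0,0,0],"turn":0},{"travel":[0,0,0],"turn":0},{"travel":[0,0,0],"turn":0},{"travel":[0,0,0],"turn":0},{"travel":[0,0,0],"turn":0},{"travel":[0,0,0],"turn":0},{"travel":[0,0,0],"turn":0}]' -1
python3 - <<'E'
from h import *
shot('wrist','wrist7')
s=ctrl.get_state(); print(s['clock'],s['tcp_pos'],s['force'],s['ft_torque'],s['width'],s['tcp_rot'])
E
```

```text
clock: 10.35
tcp_pos: [507.1, -81.3, 128.9]
tcp_rot: [0.994, 0.107, 0.001, 0.001]
force: [0.5, -5.3, 5.1]
width: 10.6
10.4 [507.13352408 -81.33533075 128.9370666 ] [ 0.55686608 -5.13248462  5.17652711] [-0.81496875  0.05601168 -0.04496967] 10.766060163844015 [9.94248157e-01 1.07095483e-01 7.03300217e-04 8.15143164e-04]
```

View pics/wrist7.png

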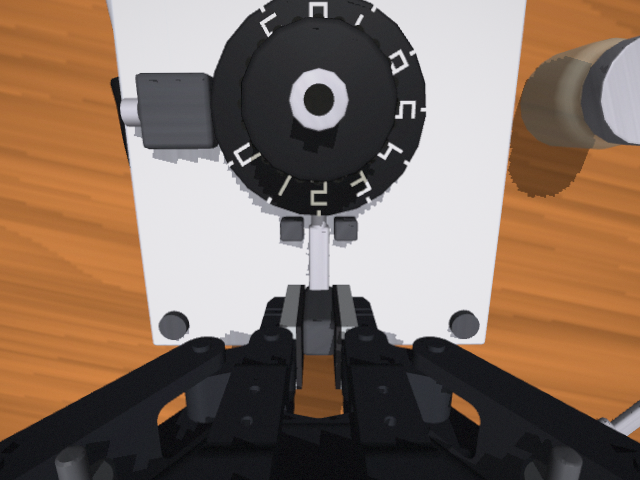

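```bash
python3 -m crank '[{"travel":[0.1,0,0],"turn":0},{"travel":[0.15,0,0],"turn":0},{"travel":[0.15,0,0],"turn":0},{"travel":[0.15,0,0],"turn":0},{"travel":[0.15,0,0],"turn":0},{"travel":[0.15,0,0],"turn":0},{"travel":[0.1,0,0],"turn":0},{"travel":[0,0,0],"turn":0}]'
python3 -m crank '[{"travel":[0.1,0,0],"turn":0},{"travel":[0,0,0],"turn":0}]'
python3 -m crank '[{"travel":[0.1,0,0],"turn":0},{"travel":[0,0,0],"turn":0}]'
python3 -m crank '[{"travel":[0.1,0,0],"turn":0},{"travel":[0,0,0],"turn":0}]'
```

```text
clock: 11.2
tcp_pos: [516.4, -79.3, 128.9]
tcp_rot: [0.994, 0.107, 0.001, 0.001]
force: [0.3, -5.4, 5.9]
width: 10.6
clock: 11.4
tcp_pos: [517.4, -79.1, 128.9]
tcp_rot: [0.994, 0.107, 0.001, 0.001]
force: [0.3, -4.6, 5.9]
width: 10.4
clock: 11.6
tcp_pos: [518.3, -78.9, 128.9]
tcp_rot: [0.994, 0.107, 0.001, 0.001]
force: [0.3, -5.1, 5.3]
width: 10.9
clock: 11.8
tcp_pos: [518.8, -78.8, 128.9]
tcp_rot: [0.994, 0.107, -0.0, 0.001]
force: [-2.2, -6.3, 7.9]
width: 10.5
```

```bash
python3 -m crank '[{"travel":[0.1,0,0],"turn":0},{"travel":[0,0,0],"turn":0}]'
python3 -m crank '[{"travel":[0.1,0,0],"turn":0},{"travel":[0,0,0],"turn":0}]'
python3 - <<'E'
from h import *
shot('wrist','wrist8')
E
```

```text
clock: 12.0
tcp_pos: [518.9, -78.7, 128.9]
tcp_rot: [0.994, 0.107, -0.001, 0.001]
force: [-7.6, -8.2, 9.0]
width: 10.7
clock: 12.2
tcp_pos: [519.0, -78.7, 128.9]
tcp_rot: [0.994, 0.107, -0.002, 0.001]
force: [-11.9, -9.9, 12.0]
width: 10.7
```

View pics/wrist8.png

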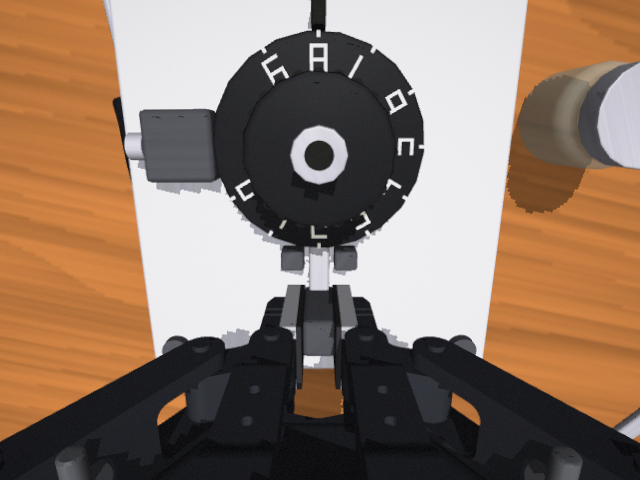

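```bash
python3 -m crank '[{"travel":[-0.1,0,0],"turn":0},{"travel":[0,0,0],"turn":0}]'
python3 -m crank '[{"travel":[0,0,0],"turn":0},{"travel":[0,0,0],"turn":0},{"travel":[0,0,0],"turn":0},{"travel":[0,0,0],"turn":0},{"travel":[0,0,0],"turn":0},{"travel":[0,0,-1],"turn":0},{"travel":[0,0,-2],"turn":0},{"travel":[0,0,-2.5],"turn":0},{"travel":[0,0,-2.5],"turn":0},{"travel":[0,0,-2],"turn":0}]' -0.1
python3 -m crank '[{"travel":[2,0,-1],"turn":0},{"travel":[2,0,0],"turn":0},{"travel":[2,0,0],"turn":0},{"travel":[0,0,0],"turn":0},{"travel":[0,0,0],"turn":0}]'
python3 - <<'E'
from h import *
np.set_printoptions(precision=1,suppress=True)
for n in ('scene','side','wrist'): shot(n,n+'9')
s=ctrl.get_state(); print(s['clock'],s['tcp_pos'],s['force'],s['width'])
f=load('wrist9')['frame'][160:400,200:440,::-1]; cv2.imwrite('pics/w9c.png',cv2.resize(f,None,fx=2.5,fy=2.5,interpolation=cv2.INTER_CUBIC))
E
```

```text
clock: 12.45
tcp_pos: [518.9, -78.7, 128.9]
tcp_rot: [0.994, 0.107, -0.001, 0.001]
force: [-7.9, -7.4, 8.4]
width: 10.8
clock: 13.45
tcp_pos: [520.0, -77.8, 230.6]
tcp_rot: [0.994, 0.107, 0.001, 0.0]
force: [0.3, -1.3, 0.4]
width: 38.3
clock: 13.95
tcp_pos: [578.1, -65.0, 238.5]
tcp_rot: [0.994, 0.107, -0.0, -0.0]
force: [-0.0, 0.5, -0.4]
width: 38.3
14.1 [577.8 -65.2 238.7] [-0.9  0.2 -0.1] 38.32859035341115
```

View pics/w9c.png

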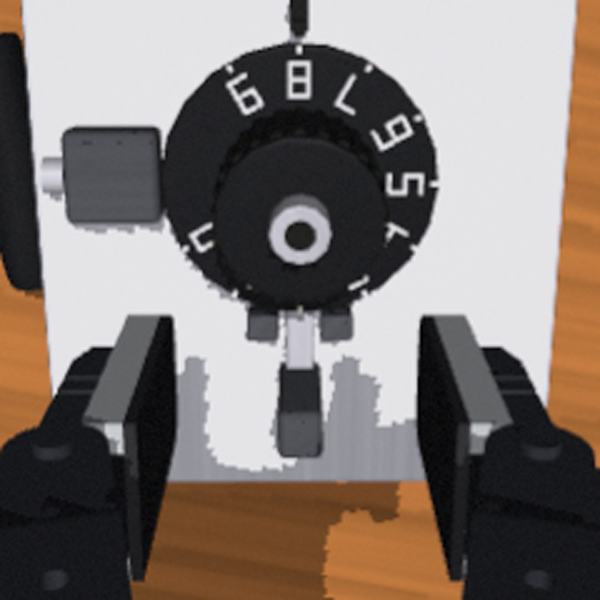

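View pics/scene9.png

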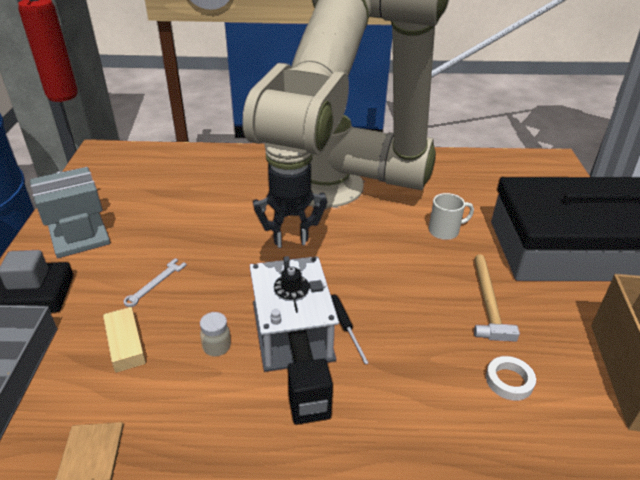

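View pics/wrist9.png

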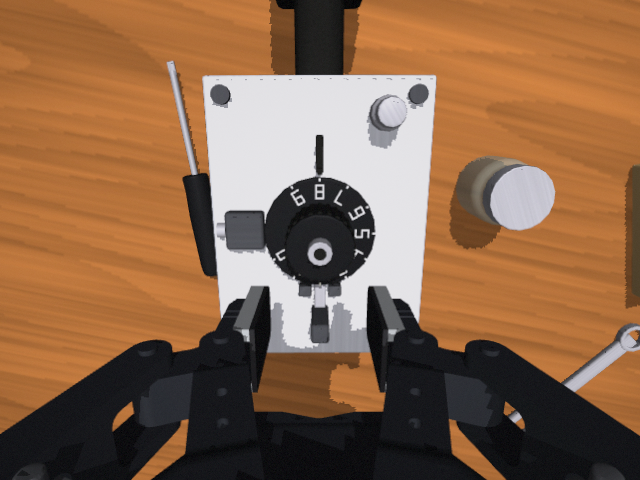

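Run:
```python
from h import *
np.set_printoptions(precision=1,suppress=True)
w=load('wrist9'); w5=load('wrist5')
a=lambda x,y:(200+x/2.5,160+y/2.5)
t=plane(w,a(299,434),153)[:2]; x=plane(w,a(300,235),178)[:2]; print(t,x,np.linalg.norm(t-x))
s0,s9=load('scene0')['frame'].astype(int),load('scene9')['frame'].astype(int)
d=(abs(s9-s0).max(2)>60); ys,xs=np.where(d[:,:]); 
for n,(x0,y0,x1,y1) in dict(socket=(267,305,284,325),jar=(195,305,235,360),sd=(333,290,372,365),wrench=(120,255,190,310),hammer=(470,250,525,345),tape=(480,350,540,400),offc=(50,415,130,480),block=(100,300,150,375),mug=(425,190,480,240)).items(): print(n,d[y0:y1,x0:x1].sum(),end='; ')
```

```text
[518.9 -78.6] [580.6 -65.2] 63.114166851087816
socket 0; jar 0; sd 0; wrench 0; hammer 0; tape 0; offc 0; block 0; mug 0;
```

Tab-to-axis measures about 63 mm (64 is fully home), the 8 sits at the pointer, and none of the other things has moved.

```bash
python3 -c "
from bench import ctrl
print(ctrl.sign_off())"
```

```text
the job is handed in; nothing more can be done
None
```

The collar is set to 8, the bolt is pushed fully home, and the job was handed in at about 14 s of the 51 s allowed.

- **Collar:** it started at 2. I gripped it across its diameter and turned it 180° clockwise in one go without it slipping. After I let go, the 8 stayed at the pointer. It was still there in the last picture, with the bolt in.
- **Bolt:** I pinched the tab and slid it about 12 mm. It then stopped dead while the push force rose to about 12 N, well past the point where a rib would block it. The tab measures 63 mm from the collar axis against 64 mm when home, which is within the camera error.
- **Other things on the bench:** a before-and-after comparison of the scene camera showed no change around any of the other items. The gripper was raised clear, touching nothing, when I handed in.

No final check failed. One small correction on the way: I turned the wrist 0.4° the wrong way before pinching the tab, and put it right before closing the fingers.

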